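# Free the slotted clamp plate of a spindle sander held by a left-hand knob

## Robot

A 6-joint arm with a two-finger parallel gripper is mounted at the origin on the work surface. World frame = base frame: x ahead of the robot, y to its left, z up, the work surface at z = 0. Lengths are in m, angles in rad, forces in N, time in s.
With the tool pointing down it reaches from about 0.375 to 0.825 m from the base axis. Payload 5.5 kg.
Tool frame: the origin (TCP) lies on the mounting face of the last link; the fingertips stand 173 mm ahead of it and the grasp point (between the pads) lies 155 mm ahead of it; z points along the fingers, x is the direction in which the jaws open and shut, and the axes are right-handed (so a half turn about z gives the same grasp; the last joint's range is limited). The gripper opens to 85 mm and grips with 20 to 120 N. Pads are 22 mm wide; open, the fingers measure 114 mm over their backs; the gripper's body (76 mm by 85 mm) begins 54 mm behind the grasp point. The pads swing forward as they close: fully open they stand 13 mm farther back than shut.
Start: joints at [1.122, 0.314, -0.047, 1.21, 0, 1.571], TCP at [0.26, 0.541, 0.405] pointing down, gripper open.
Joint ranges: [-2.67, 2.67], [-0.69, 1.73], [-1.03, 1.25], [-2.08, 2.16], [-1.42, 1.45], [-3.14, 3.14]. Speed limits (rad/s): [2.39, 2.39, 3.01, 3.14, 3.14, 3.14].

## Interface

Orientations are given as [roll, pitch, yaw] about the fixed x, y, z axes, in that order (R = Rz(yaw) Ry(pitch) Rx(roll)).
In Python, from bench import bot, imaging gives the robot as it stands.
- The arm moves only by the shell command python3 -m handwheel 'ROWS' [OPENING] [FORCE]. ROWS is JSON, a list of rows, each an object of numbers: "x", "y", "z": the shift along the tool's x, y, z in m; "ax", "ay", "az": the turn, a rotation vector about the tool's x, y, z in rad. A call has 1 to 12 rows; each row shifts and turns the commanded pose from where the row before left it, along the tool's axes as they then stand; what a row does not reach is not made up. A row lasts 1/10 s, in which the tool goes at most 50 mm and 8.59 degrees, less where a joint would pass 70% of its speed; a pose out of reach is approached as far as the arm can. A call is refused whole if a number of a shift passes 0.05 or a number of a turn 0.15, either way. A call with a gripper value outside its range is refused whole. OPENING is the finger opening in m, from 0 to 0.0854, set as the call begins (- or left out, the last holds). The fingers move at their own pace and stop on an object; FORCE is the grip in N (left out, the last holds). Time passes only in rows, so rows that do not move let the fingers close. It gives the time, the measured TCP pose, the force and the opening at its end, in the units of the state.
- bot.get_state(): the state, without advancing time (a new reading comes with each control period).
- imaging.snapshot(name): name is "side" or "top" or "wrist"; returns a dict with "image" (400x640x3 uint8, blue, green, red), "camera_matrix" (3x3 intrinsics, pixels), "k1" (the pictures are not rectified: a ray, as slopes to the right and down, at radius r is drawn at 1 + k1 r^2 times it, then the intrinsics apply), "world_from_camera" (4x4, takes a point from camera to world coordinates). Camera axes: x right, y down, z forward; pixel columns grow to the right and rows downward; lengths in m; the calibration is good to about 2 mm. A picture is of the moment at which its call begins. There is no depth.
- bot.close_job(): hands the job in, once; it reports no verdict.
The state is a dict: "time": time; "joints": joint angles; "joint_vel": joint speeds; "joint_efforts": joint torques, N m; "tcp_pos": TCP position; "tcp_rot": TCP orientation; "wrist_force": force on the tool from outside, world axes, zero at the start; "torque": the same for the moment, N m; "finger_gap": finger opening in m.
Only numpy, scipy, OpenCV 4.12 (cv2) and the standard library are available. Lean on these libraries where they do the work, as an engineer would, in place of code of your own. Each camera call takes 0.05 s, during which the arm holds its last target.

## Task

The sanding drum's clamp knob has a left-hand thread: turn it clockwise (seen from above) to back it all the way up until it bears firmly on its stop (about half a newton metre, felt at the knob), without wrenching the locked spindle. Then take the slotted clamp plate under the knob by its fin, slide it out level without forcing it against the knob, and lay it flat in the wooden tray. Leave the knob up, and leave the bowl, the screwdriver and the wood offcut where they are.

Things in the scene. Friction and masses are not known exactly. Their poses are not given: they have to be found in the camera images.
- sander: Round grey cast table, 200 mm across and 18 mm high, fixed on the bench; a brown abrasive drum 70 mm across stands upright at its centre, its top 112 mm above the bench. Origin: centre of the table's underside, on the drum's axis; z up.
- spindle_axis (a point): Point on the vertical spindle axis at the height of the drum's flat top (fixed to the table). An 8 mm steel shaft rises from there into the knob.
- spindle (a joint): Twist of the locked spindle, rad, 0 at rest, positive clockwise from above. The lock is a stiff spring, 25 N m per rad, so the twist (too small to read well) follows the torque on the knob: 0.4 to 1.25 N m clockwise is firm at the stop; over 1.25 N m (0.05 rad) either way wrenches it.
- knob_grip (a point): Grasp point of the black bar of the clamp knob, on the spindle axis. Bar 40 mm long (this point's x), 14 mm thick (y), 36 mm high: 13 mm above the point, 23 mm below. Height above the bench: 150.0 mm at the bottom of its thread, 156.1 mm at its upper stop. The space beside the bar is clear: open fingers can turn back about it without lifting.
- knob: The captive knob: origin on the spindle axis, 38 mm below knob_grip, same axes. Left-hand multi-start thread, 12 mm a turn: rises 1.91 mm per rad clockwise; 3.2 rad from bottom to upper stop; it starts 0 to 0.7 rad up. Friction about 0.12 N m. Below the bar are a stem and a steel flange 30 mm across and 6 mm thick, its underside 32.7 mm below knob_grip.
- plate: Slotted steel clamp plate, about 140 g, lying on the drum's top under the flange. Origin: middle of its underside, on the shaft's axis; x towards the fin, z up. 5 mm thick, x -30 to 40 mm, 60 mm wide in y. An 11 mm slot round the shaft runs from x = 6 mm out through the -x end. Two lips 4 mm high on top beside the slot's mouth (x -30 to -18 mm) catch the flange unless the knob is up.
- plate_center (a point): Point of the clamp plate on the shaft's axis, at half of its 5 mm thickness. Axes as plate.
- plate_fin (a point): Grasp point of the clamp plate: middle of its upright fin, 70 mm along the plate's x. Fin 8 mm thick (y), 14 mm high (from the plate's underside up), x 36 to 92 mm, beyond the drum, free space below. Pull it along +x, level; it is clear of the shaft after 35 mm and of the knob overhead (to lift) after 60 mm. Axes as plate.
- tray: Open wooden tray fixed on the bench, outside 210 (x) by 140 (y) by 28 mm high, walls and floor 5 mm thick. Origin: centre of its underside.
- bowl: Bystander: small turned wooden bowl, 124 mm across, 45 mm high. Origin: centre of its underside.
- screwdriver: Bystander: screwdriver 200 mm long, lying along its x axis. Origin: under its middle.
- offcut: Bystander: wood offcut 40 x 120 x 30 mm. Origin: centre of its underside.
There are look-alikes about, which are no part of the job. There is more than one size of the plate; the one meant has the size given above.

How it is judged:
By the outcome, as a careful person would: the job done as asked, in the order asked, and still so for the second after the job is handed in, with the robot touching nothing.
It also fails if it takes over 72 s, if anything falls off the work surface, if the arm or the gripper's body presses on something with over 40 N, if the wrist force passes 120 N, or if a joint passes its speed limit or range.

## Working session

There is one attempt and no reset: what is moved stays moved. The work goes in short steps, Python scripts to look and compute and a shell command to move; the robot and the scene stay as the last step left them, time stands still between calls to the robot, and variables do not carry over. Pictures are saved under pics/ and viewed, and the job is handed in when it is done.

```bash
ls; mkdir -p pics; python3 - <<'E'
from bench import bot, imaging
import cv2
print(bot.get_state())
for n in ("side","top","wrist"):
    s=imaging.snapshot(n); cv2.imwrite(f"pics/{n}0.png",s["image"])
    print(n,s["camera_matrix"],s["k1"],s["world_from_camera"])
E
```

```text
pics
{'time': 0.0, 'joints': array([ 1.12195224e+00,  3.14225624e-01, -4.80815609e-02,  1.21019377e+00,
       -1.03765668e-05,  1.57076358e+00]), 'joint_vel': array([-7.61089647e-04, -1.68560272e-04, -9.99747904e-04,  1.99492670e-05,
        6.67715348e-04,  9.78995830e-04]), 'joint_efforts': array([ 1.16063635e-03, -5.39589357e+01,  3.39752555e+01,  1.90416689e-02,
        1.29969335e-04, -1.71116267e-05]), 'tcp_pos': array([0.26023356, 0.54031441, 0.40383346]), 'tcp_rot': array([3.14158233e+00, 1.70462608e-03, 1.12198499e+00]), 'wrist_force': array([-0.47746949, -0.39393165, -0.03144408]), 'torque': array([-0.00468522, -0.03931491, -0.02266249]), 'finger_gap': 0.08526416921394839}
side [[483.13294033   0.         319.2153551 ]
 [  0.         483.13294033 199.86529056]
 [  0.           0.           1.        ]] -0.1449263842586858 [[ 0.96879903 -0.16775019  0.18245084  0.40985975]
 [-0.24697381 -0.7151583   0.65387503 -0.5813058 ]
 [ 0.02079357 -0.67853407 -0.73427457  0.81660558]
 [ 0.          0.          0.          1.        ]]
top [[421.77100138   0.         317.76974244]
 [  0.         421.77100138 195.6544337 ]
 [  0.           0.           1.        ]] -0.07833611624708471 [[-0.0078078  -0.99591405  0.08996805  0.5155345 ]
 [-0.99912664  0.01146287  0.0401815   0.04646091]
 [-0.04104861 -0.08957575 -0.99513376  1.00019755]
 [ 0.          0.          0.          1.        ]]
wrist [[324.1455707    0.         321.00057616]
 [  0.         324.1455707  192.73722044]
 [  0.           0.           1.        ]] -0.02963400537945143 [[ 0.4342819   0.85850916  0.27269259  0.19014753]
 [ 0.9007745  -0.41318779 -0.13372041  0.57289217]
 [-0.00212695  0.30370689 -0.95276314  0.3732652 ]
 [ 0.          0.          0.          1.        ]]
```

View pics/side0.png

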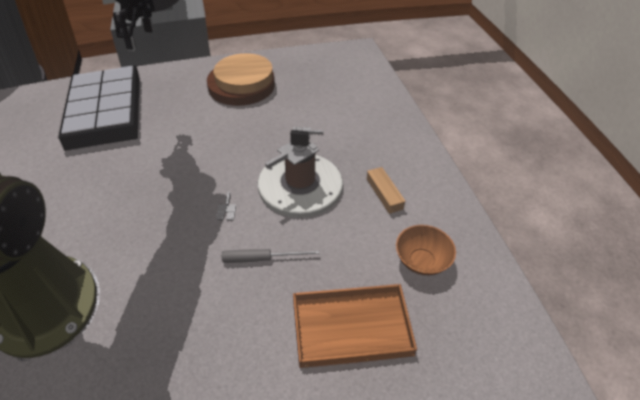

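View pics/top0.png

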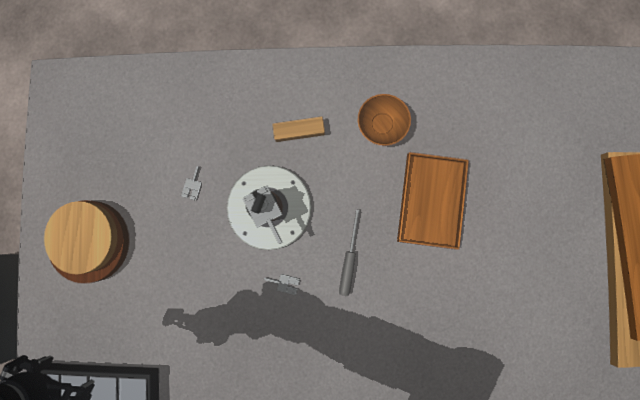

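View pics/wrist0.png

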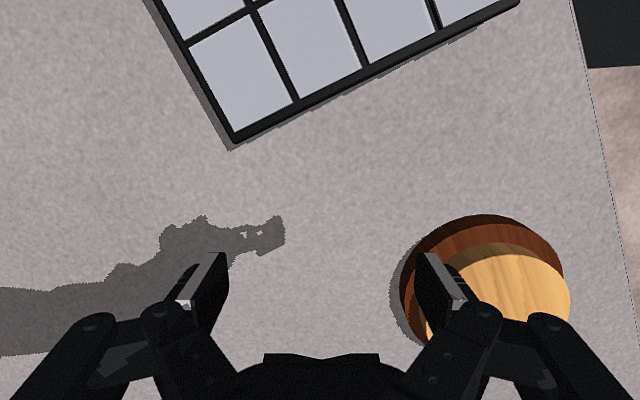

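```bash
cat > h.py <<'E'
import numpy as np, cv2
from bench import bot, imaging
def ray(s,uv):
    K=s["camera_matrix"];k=s["k1"]
    d=np.array([(uv[0]-K[0,2])/K[0,0],(uv[1]-K[1,2])/K[1,1]])
    p=d.copy()
    for _ in range(30): p=d/(1+k*(p@p))
    T=s["world_from_camera"]; return T[:3,3],T[:3,:3]@np.array([p[0],p[1],1])
def onz(s,uv,z):
    o,d=ray(s,np.array(uv,float)); return o+d*(z-o[2])/d[2]
def proj(s,P):
    T=s["world_from_camera"];q=T[:3,:3].T@(np.array(P,float)-T[:3,3]);p=q[:2]/q[2];p=p*(1+s["k1"]*(p@p));K=s["camera_matrix"]
    return np.array([K[0,0]*p[0]+K[0,2],K[1,1]*p[1]+K[1,2]])
def tri(s1,u1,s2,u2):
    o1,d1=ray(s1,np.array(u1,float));o2,d2=ray(s2,np.array(u2,float))
    A=np.stack([d1,-d2],1);t=np.linalg.lstsq(A,o2-o1,rcond=None)[0]
    a=o1+d1*t[0];b=o2+d2*t[1];return (a+b)/2,np.linalg.norm(a-b)
E
python3 - <<'E'
from h import *
import pickle
S={n:cv2.imread(f"pics/{n}0.png") for n in("side","top")}
cv2.imwrite("pics/topc.png",cv2.resize(S["top"][155:265,215:330],None,fx=5,fy=5,interpolation=cv2.INTER_CUBIC))
cv2.imwrite("pics/sidec.png",cv2.resize(S["side"][115:225,245:355],None,fx=5,fy=5,interpolation=cv2.INTER_CUBIC))
E
```

```text
(no output)
```

View pics/topc.png

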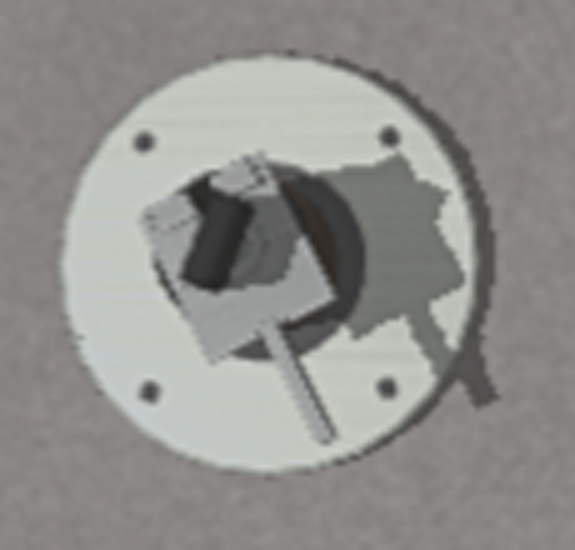

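View pics/sidec.png

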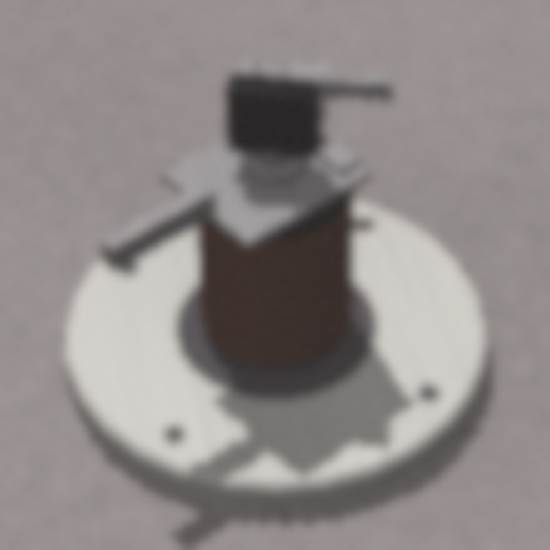

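```bash
python3 - <<'E'
from h import *
s=imaging.snapshot("top"); d=imaging.snapshot("side")
im=s["image"]; g=im.max(2).astype(int); sat=im.max(2).astype(int)-im.min(2)
# table: bright, z=0.018
for S,n in((s,"top"),(d,"side")):
    m=(S["image"].min(2)>165).astype(np.uint8)
    nn,l,st,_=cv2.connectedComponentsWithStats(m)
    i=1+np.argmax(st[1:,4]); 
    c=max(cv2.findContours((l==i).astype(np.uint8),0,2)[0],key=len)
    h=cv2.convexHull(c)[:,0]
    P=np.array([onz(S,u,0.018)[:2] for u in h])
    A=np.c_[2*P,np.ones(len(P))]; q=np.linalg.lstsq(A,(P**2).sum(1),rcond=None)[0]
    r=np.sqrt(q[2]+q[:2]@q[:2]); print(n,"table",q[:2],r,st[i])
off=lambda c:(c[0]/5+215-.4,c[1]/5+155-.4)
# knob bar top & fin
fin=[onz(s,off(c),0.126) for c in((328,438),(272,325))]; print("fin tip/root",fin,np.degrees(np.arctan2(*(fin[0]-fin[1])[1::-1])))
m=(im.max(2)<60).astype(np.uint8)[185:220,245:275]
c=max(cv2.findContours(m,0,2)[0],key=cv2.contourArea);R=cv2.minAreaRect(c);print(R)
print(np.round(im[195:216,248:270].max(2)))
E
```

```text
top table [0.57891907 0.20403685] 0.09664673935580928 [ 227  166   82   83 3068]
side table [0.54643816 0.20054522] 0.07041725528921475 [258 162  36  47 927]
fin tip/root [array([0.49858445, 0.16046395, 0.126     ]), array([0.54561752, 0.18390705, 0.126     ])] -153.5065620417846
((11.443439483642578, 16.658369064331055), (12.982583045959473, 19.776578903198242), 19.653823852539062)
[[164 156 158 161 134  80  43  43  47  54  56  55  54  52  49  62  63  83
   93  93  93  94]
 [158 156 155 158 163 124  64  41  49  56  57  56  56  54  46  43  42  60
   87  95  95  95]
 [155 154 156 159 164 149 101  55  51  57  58  58  56  53  46  42  39  52
   83  95  96  95]
 [156 159 161 165 158 128 109  80  57  59  57  57  56  50  44  42  43  66
   90  95  95  96]
 [161 159 155 130 138 150 125  79  56  58  58  59  55  48  44  42  49  78
   94  95  95  95]
 [162 137 139 149 156 158 117  66  56  59  59  58  51  44  43  44  69  91
   86  89  95  96]
 [149 151 153 158 160 142  92  56  57  58  58  55  50  44  41  46  84  97
   86  89  95  95]
 [159 158 156 159 159 120  68  55  59  58  58  54  46  42  41  
[... 539 characters left out ...]
5  43  43  69  92  97  95  88
   84  91  94  94]
 [141 165 148  96  56  59  59  58  55  48  44  42  46  83  99  95  89  85
   89  93  94  93]
 [131 164 133  81  54  53  55  57  51  46  43  41  49  84  90  87  89  89
   91  91  91  89]
 [ 81 143 162 135  96  65  49  48  44  41  39  40  57  79  87  89  94  96
   95  94  93  97]
 [ 91 130 171 143 140 134  94  64  53  43  41  59  85  95  96  99 134 151
  150 147 147 149]
 [135  80 138 157 158 158 154 154 135 104  93 133 154 155 153 151 154 155
  157 157 157 157]
 [160  89 121 156 158 159 160 162 159 155 154 159 161 160 158 155 155 156
  156 156 155 155]
 [193 151 107 136 159 160 159 158 159 160 160 158 157 155 156 155 156 155
  156 155 155 156]]
```

```bash
cat >> h.py <<'E'
def Rrpy(r):
    from scipy.spatial.transform import Rotation as Ro
    return Ro.from_euler("xyz",r).as_matrix()
def togo(target_grasp,yaw):
    "target grasp pt (world) with tool down, jaw yaw; prints tool-frame shift and az"
    st=bot.get_state(); R=Rrpy(st["tcp_rot"]); t=np.array(target_grasp)+[0,0,.155]
    dz=-(yaw-st["tcp_rot"][2]); 
    print("t",st["time"],"tcp",st["tcp_pos"].round(4),"rot",st["tcp_rot"].round(4),"shift(tool)",(R.T@(t-st["tcp_pos"])).round(4),"az",round(dz,3),"F",st["wrist_force"].round(2),"M",st["torque"].round(3),"gap",round(st["finger_gap"],4),"j",st["joints"].round(3))
E
python3 - <<'E'
from h import *
s=imaging.snapshot("top"); d=imaging.snapshot("side")
off=lambda c:(c[0]/5+215-.4,c[1]/5+155-.4)
print("bolts ctr",onz(s,off((268,264)),.018),"edge ctr",onz(s,off((269.5,262)),.018), "edges",onz(s,off((62,262)),.018),onz(s,off((477,262)),.018))
of2=lambda c:(c[0]/5+245-.4,c[1]/5+115-.4)
print("side bolts",onz(d,of2((173,433)),.018),onz(d,of2((428,392)),.018),"top bolts",[onz(s,off(c),.018) for c in((144,142),(390,136),(388,387),(150,391))])
# fin tip both views
print("fin tip tri",tri(s,off((328,436)),d,of2((112,252))))
# drum axis via side: drum edges at table
print("side table l/r",[onz(d,of2(c),.018) for c in((66,335),(490,335))])
# tray corners (rim z=.028)
hsv=cv2.cvtColor(s["image"],cv2.COLOR_BGR2HSV); m=((hsv[...,1]>110)&(hsv[...,2]>50)).astype(np.uint8)
m=cv2.morphologyEx(m,cv2.MORPH_OPEN,np.ones((3,3)))
for c in cv2.findContours(m,0,2)[0]:
    if cv2.contourArea(c)>300:
        R=cv2.minAreaRect(c);print(np.round(R[0],1),np.round(R[1],1),R[2])
        if abs(R[0][0]-435)<20:
            B=np.array([onz(s,b,.028) for b in cv2.boxPoints(R)]);print(B.round(4),B.mean(0))
E
```

```text
bolts ctr [0.57798084 0.20283345 0.018     ] edge ctr [0.57891483 0.20212555 0.018     ] edges [0.57987441 0.3010942  0.018     ] [0.57792745 0.10449588 0.018     ]
side bolts [0.51989371 0.14640709 0.018     ] [0.63799029 0.14480558 0.018     ] top bolts [array([0.63647109, 0.26225982, 0.018     ]), array([0.63775605, 0.14515379, 0.018     ]), array([0.51999732, 0.14640658, 0.018     ]), array([0.51884193, 0.25854464, 0.018     ])]
fin tip tri (array([0.50000075, 0.16115205, 0.11982865]), np.float64(0.0014259272066992619))
side table l/r [array([0.48322934, 0.21870485, 0.018     ]), array([0.67588879, 0.17369656, 0.018     ])]
[ 81.2 243. ] [82.2 71.7] 52.69605255126953
[433.  200.4] [62.3 90.7] 6.340191841125488
[[ 0.495  -0.0946  0.028 ]
 [ 0.7033 -0.123   0.028 ]
 [ 0.6855 -0.2667  0.028 ]
 [ 0.4778 -0.2357  0.028 ]] [ 0.59040869 -0.18000243  0.028     ]
[620. 259.] [214.  38.] 90.0
[298.2 128.2] [16.4 49.4] 81.8698959350586
[384. 119.] [50. 52.] 90.0
```

```bash
python3 -m handwheel '[{"x":-0.0167,"y":0.0433,"az":-0.15},{"x":-0.0230,"y":0.0403},{"x":-0.0230,"y":0.0403},{"x":-0.0230,"y":0.0403},{"x":-0.0230,"y":0.0403},{"x":-0.0230,"y":0.0403},{"x":-0.0230,"y":0.0403},{"x":-0.0230,"y":0.0403},{"x":-0.0230,"y":0.0403},{"x":-0.0230,"y":0.0403},{}]' 0.0854 60; python3 -c "
from h import *
togo([.5783,.2027,.245],0)"
```

```text
t 0.35 tcp [0.2603 0.5405 0.4045] rot [-3.1416e+00  4.0000e-04  1.1220e+00] shift(tool) [-0.1664  0.4331  0.0045] az 1.122 F [ 0.04  0.33 -0.2 ] M [-0.03  -0.042  0.007] gap 0.0851 j [ 1.122  0.314 -0.047  1.21   0.     1.571]invalid input
```

```bash
python3 -m handwheel '[{"x":-0.0167,"y":0.0433,"az":-0.149},{"x":-0.0230,"y":0.0403},{"x":-0.0230,"y":0.0403},{"x":-0.0230,"y":0.0403},{"x":-0.0230,"y":0.0403},{"x":-0.0230,"y":0.0403},{"x":-0.0230,"y":0.0403},{"x":-0.0230,"y":0.0403},{"x":-0.0230,"y":0.0403},{"x":-0.0230,"y":0.0403},{"x":0}]' 0.0854 60; python3 -c "
from h import *
togo([.5783,.2027,.245],0)"
```

```text
t 0.35 tcp [0.2603 0.5405 0.4045] rot [-3.1416e+00  4.0000e-04  1.1220e+00] shift(tool) [-0.1664  0.4331  0.0045] az 1.122 F [ 0.04  0.33 -0.2 ] M [-0.03  -0.042  0.007] gap 0.0851 j [ 1.122  0.314 -0.047  1.21   0.     1.571]invalid input
```

```bash
python3 -m handwheel '[{"x":-0.0167,"y":0.0433,"az":-0.149}]'
```

```text
invalid input
```

```bash
python3 -m handwheel --help | head -20
```

```text
invalid input: not JSON, or not a number
```

```bash
python3 -m handwheel '[{"x":-0.0167,"y":0.0433,"z":0,"ax":0,"ay":0,"az":-0.149}]'; echo; python3 -m handwheel '[{"x":-0.023,"y":0.04}]'; echo;  python3 -c "
from h import *
togo([.5783,.2027,.245],0)"
```

```text
time: 0.45
tcp_pos: [0.2898, 0.5096, 0.4044]
tcp_rot: [-3.14, -0.001, 1.276]
wrist_force: [2.1, -0.1, 0.1]
finger_gap: 0.0856


t 0.45 tcp [0.2898 0.5096 0.4044] rot [-3.1401e+00 -1.4000e-03  1.2764e+00] shift(tool) [-0.21    0.3652  0.0035] az 1.276 F [ 2.12 -0.1   0.09] M [ 0.001 -0.065  0.002] gap 0.0856 j [ 1.053  0.287 -0.084  1.199  0.002  1.348]invalid input
```

```bash
python3 -m handwheel '[{"x":-0.0233,"y":0.0405,"z":0,"ax":0,"ay":0,"az":0},{"x":-0.0233,"y":0.0405,"z":0,"ax":0,"ay":0,"az":0},{"x":-0.0233,"y":0.0405,"z":0,"ax":0,"ay":0,"az":0},{"x":-0.0233,"y":0.0405,"z":0,"ax":0,"ay":0,"az":0},{"x":-0.0233,"y":0.0405,"z":0,"ax":0,"ay":0,"az":0},{"x":-0.0233,"y":0.0405,"z":0,"ax":0,"ay":0,"az":0},{"x":-0.0233,"y":0.0405,"z":0,"ax":0,"ay":0,"az":0},{"x":-0.0233,"y":0.0405,"z":0,"ax":0,"ay":0,"az":0},{"x":-0.0233,"y":0.0405,"z":0,"ax":0,"ay":0,"az":-0.149},{"x":0,"y":0,"z":0,"ax":0,"ay":0,"az":-0.149},{"x":0,"y":0,"z":0,"ax":0,"ay":0,"az":-0.149},{"x":0,"y":0,"z":0,"ax":0,"ay":0,"az":-0.149}]' 0.0854 60; echo; python3 -m handwheel '[{"x":0,"y":0,"z":0,"ax":0,"ay":0,"az":-0.149},{"x":0,"y":0,"z":0,"ax":0,"ay":0,"az":-0.149},{"x":0,"y":0,"z":0,"ax":0,"ay":0,"az":-0.149},{"x":0,"y":0,"z":0,"ax":0,"ay":0,"az":-0.149},{"x":0,"y":0,"z":0,"ax":0,"ay":0,"az":-0.149},{"x":0,"y":0,"z":0,"ax":0,"ay":0,"az":-0.149},{"x":0,"y":0,"z":0,"ax":0,"ay":0,"az":-0.149},{"x":0,"y":0,"z":0,"ax":0,"ay":0,"az":-0.149},{"x":0,"y":0,"z":0,"ax":0,"ay":0,"az":-0.149},{"x":0,"y":0,"z":0,"ax":0,"ay":0,"az":-0.149},{"x":0,"y":0,"z":0,"ax":0,"ay":0,"az":-0.149}]'; python3 -c "
from h import *
s=imaging.snapshot('wrist');cv2.imwrite('pics/w1.png',s['image'])
togo([.5783,.2027,.245],0)
print([proj(s,[.5783,.2027,z]) for z in (.112,.164)])"
```

```text
time: 1.65
tcp_pos: [0.5775, 0.1981, 0.4045]
tcp_rot: [-3.141, -0.0, 1.869]
wrist_force: [0.0, -0.0, -0.7]
finger_gap: 0.0852

time: 2.75
tcp_pos: [0.5771, 0.1988, 0.4047]
tcp_rot: [-3.142, -0.0, -2.774]
wrist_force: [-0.3, -0.4, -0.8]
finger_gap: 0.0857
t 2.8 tcp [0.5771 0.1988 0.4047] rot [ 3.1416e+00 -1.0000e-04 -2.7685e+00] shift(tool) [-0.0025  0.0032  0.0047] az -2.768 F [-0.24  0.24  0.21] M [0.006 0.017 0.003] gap 0.0857 j [ 0.332  0.333 -0.02   1.218  0.    -1.612]
[array([317.4704401 , 191.10986913]), array([316.83023082, 213.67326437])]
```

View pics/w1.png

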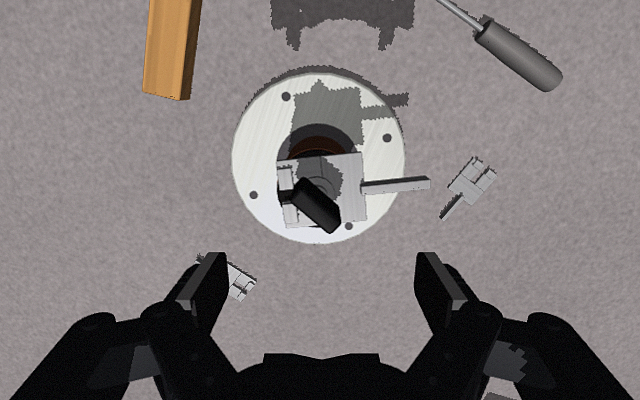

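```bash
python3 - <<'E'
from h import *
im=cv2.imread("pics/w1.png")
c=im[140:250,225:445]; c=np.clip(c.astype(float)*1.0,0,255)
g=np.clip(c*2.5,0,255).astype(np.uint8)[30:100,45:130]
cv2.imwrite("pics/w1c.png",cv2.resize(g,None,fx=7,fy=7,interpolation=cv2.INTER_CUBIC))
E
```

```text
(no output)
```

View pics/w1c.png

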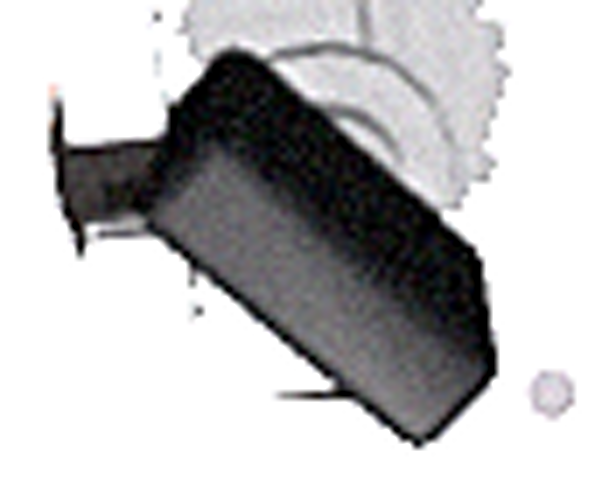

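```bash
python3 - <<'E'
from h import *
import numpy as np
s=imaging.snapshot('wrist')
f=lambda c:(c[0]/7-.43+270,c[1]/7-.43+170)
C=[onz(s,f(c),.1637)[:2] for c in((150,215),(420,440),(495,365),(220,150))]
C=np.array(C);print(C.round(4),"ctr",C.mean(0).round(4))
l=C[1]-C[0]; l2=C[2]-C[3];w=C[0]-C[3];print("len",np.linalg.norm(l),np.linalg.norm(l2),"w",np.linalg.norm(w),np.linalg.norm(C[1]-C[2]),"ang",np.degrees([np.arctan2(l[1],l[0]),np.arctan2(l2[1],l2[0])]))
im=s["image"];big=cv2.resize(im[140:250,270:440],None,fx=4.7,fy=4.7,interpolation=cv2.INTER_CUBIC);cv2.imwrite("pics/w2c.png",big)
# table
m=(im.min(2)>150).astype(np.uint8);n,L,st,_=cv2.connectedComponentsWithStats(m);i=1+np.argmax(st[1:,4]);print(st[i])
h=cv2.convexHull(np.vstack(cv2.findContours((L==i).astype(np.uint8),0,2)[0]))[:,0]
P=np.array([onz(s,u,.018)[:2] for u in h]);q=np.linalg.lstsq(np.c_[2*P,np.ones(len(P))],(P**2).sum(1),rcond=None)[0];print("table",q[:2],np.sqrt(q[2]+q[:2]@q[:2]))
print("bolts",[onz(s,u,.018)[:2].round(4) for u in((286,97),(387,138),(349,226),(253.5,195))])
E
```

```text
[[0.5983 0.2001]
 [0.5647 0.2129]
 [0.5607 0.2025]
 [0.5942 0.1913]] ctr [0.5795 0.2017]
len 0.03600749505425411 0.03534377150308239 w 0.009675507642732607 0.01110085615928958 ang [159.18446211 161.53668194]
[  231    74   199   171 14542]
table [0.57253108 0.20221593] 0.10112442901185215
bolts [array([0.6369, 0.1456]), array([0.5193, 0.146 ]), array([0.5174, 0.2578]), array([0.6356, 0.2621])]
```

View pics/w2c.png

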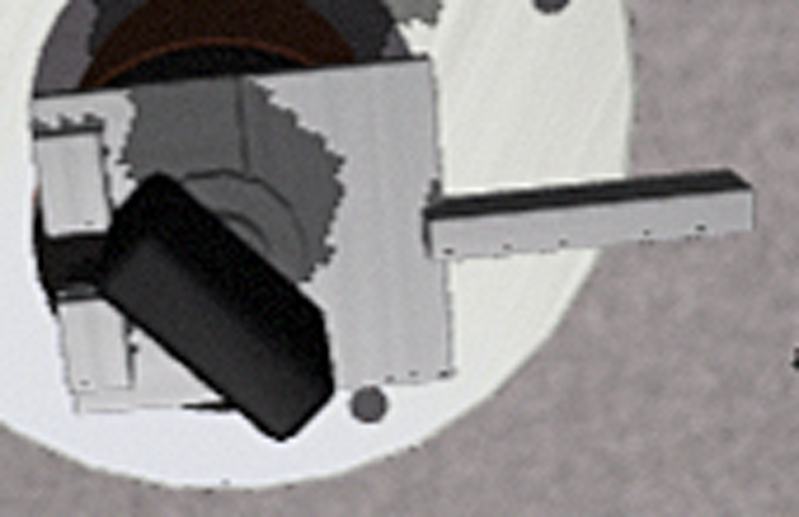

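```bash
python3 - <<'E'
from h import *
s=imaging.snapshot('wrist')
f=lambda c:(c[0]/4.7-.39+270,c[1]/4.7-.39+140)
C=np.array([onz(s,f(c),.126)[:2] for c in((430,218),(752,190),(752,228),(430,260))]);print(C.round(4))
a=(C[0]+C[3])/2;b=(C[1]+C[2])/2;print("root",a,"tip",b,"len",np.linalg.norm(b-a),"ang",np.degrees(np.arctan2(*(b-a)[::-1])),"w",np.linalg.norm(C[0]-C[3]),np.linalg.norm(C[1]-C[2]))
P=np.array([onz(s,f(c),.117)[:2] for c in((32,95),(430,58),(452,375),(77,410))]);print("plate corners",P.round(4),"sides",[np.linalg.norm(P[i]-P[i-1]).round(4) for i in range(4)])
u=P[1]-P[0];print(np.degrees(np.arctan2(u[1],u[0])));u=P[2]-P[3];print(np.degrees(np.arctan2(u[1],u[0])),"ctr",P.mean(0))
st=bot.get_state();togo([.5785,.2025,.157],-1.937)
E
```

```text
[[0.5487 0.1822]
 [0.4994 0.1583]
 [0.4964 0.1643]
 [0.5457 0.1891]]
root [0.54720228 0.1856492 ] tip [0.49790272 0.1613147 ] len 0.054978310785392746 ang -153.72882500094198 w 0.007522465054319174 0.006773692422195009
plate corners [[0.6191 0.1881]
 [0.5577 0.158 ]
 [0.5312 0.2104]
 [0.5929 0.2411]] sides [np.float64(0.0591), np.float64(0.0684), np.float64(0.0587), np.float64(0.0689)]
-153.931150533531
-153.5634576113899 ctr [0.57523954 0.19939416]
t 2.9 tcp [0.5771 0.1988 0.4047] rot [ 3.1416e+00 -1.0000e-04 -2.7833e+00] shift(tool) [-0.0026  0.003   0.0927] az -0.846 F [ 0.56 -0.02  0.07] M [ 0.012 -0.028 -0.056] gap 0.0852 j [ 0.332  0.333 -0.02   1.218  0.    -1.597]
```

```bash
python3 -m handwheel '[{"x":-0.003,"y":0.0025,"z":0.01,"ax":0,"ay":0,"az":0},{"x":0,"y":0,"z":0.014,"ax":0,"ay":0,"az":-0.141},{"x":0,"y":0,"z":0.014,"ax":0,"ay":0,"az":-0.141},{"x":0,"y":0,"z":0.014,"ax":0,"ay":0,"az":-0.141},{"x":0,"y":0,"z":0.014,"ax":0,"ay":0,"az":-0.141},{"x":0,"y":0,"z":0.014,"ax":0,"ay":0,"az":-0.141},{"x":0,"y":0,"z":0.014,"ax":0,"ay":0,"az":-0.141},{"x":0,"y":0,"z":0,"ax":0,"ay":0,"az":0},{"x":0,"y":0,"z":0,"ax":0,"ay":0,"az":0}]' 0.0854 40; python3 -c "
from h import *
s=imaging.snapshot('wrist');cv2.imwrite('pics/w3.png',s['image'])
togo([.579,.2022,.153],-1.937)"
```

```text
time: 3.8
tcp_pos: [0.5789, 0.2023, 0.3102]
tcp_rot: [3.141, -0.001, -1.939]
wrist_force: [-0.5, -0.1, -0.0]
finger_gap: 0.0857
t 3.85 tcp [0.5792 0.2024 0.3109] rot [-3.1414e+00  2.0000e-04 -1.9379e+00] shift(tool) [0.0002 0.0001 0.0029] az -0.001 F [-0.16  0.33  0.48] M [ 0.032 -0.016 -0.029] gap 0.085 j [ 0.336  0.389 -0.159  1.023  0.    -2.438]
```

View pics/w3.png

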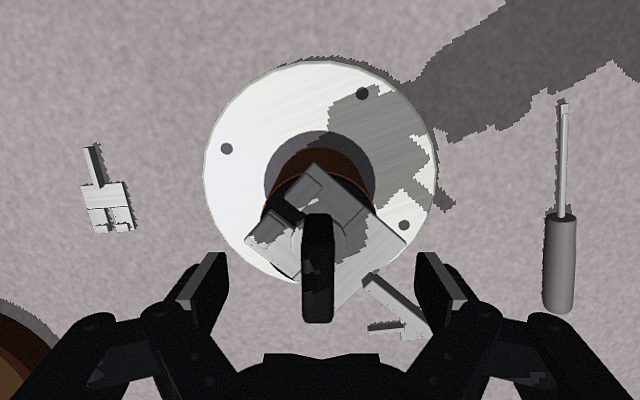

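```bash
python3 -m handwheel '[{"x":0,"y":0,"z":0.003,"ax":0,"ay":0,"az":0},{"x":0,"y":0,"z":0,"ax":0,"ay":0,"az":0},{"x":0,"y":0,"z":0,"ax":0,"ay":0,"az":0},{"x":0,"y":0,"z":0,"ax":0,"ay":0,"az":0},{"x":0,"y":0,"z":0,"ax":0,"ay":0,"az":0},{"x":0,"y":0,"z":0,"ax":0,"ay":0,"az":0},{"x":0,"y":0,"z":0,"ax":0,"ay":0,"az":0},{"x":0,"y":0,"z":0,"ax":0,"ay":0,"az":0}]' 0 80; python3 -c "
from h import *
s=imaging.snapshot('wrist');cv2.imwrite('pics/w4.png',s['image'])
togo([.579,.2022,.153],-1.937)"
```

```text
time: 4.65
tcp_pos: [0.5794, 0.2028, 0.3082]
tcp_rot: [-3.141, 0.002, -1.934]
wrist_force: [0.7, 3.7, 1.7]
finger_gap: 0.0127
t 4.7 tcp [0.5794 0.2029 0.3082] rot [-3.1412e+00  2.0000e-03 -1.9337e+00] shift(tool) [0.0008 0.0001 0.0002] az 0.003 F [0.35 5.4  2.4 ] M [ 1.079 -0.123 -0.068] gap 0.0127 j [ 3.360e-01  3.910e-01 -1.630e-01  1.016e+00  1.000e-03 -2.442e+00]
```

View pics/w4.png

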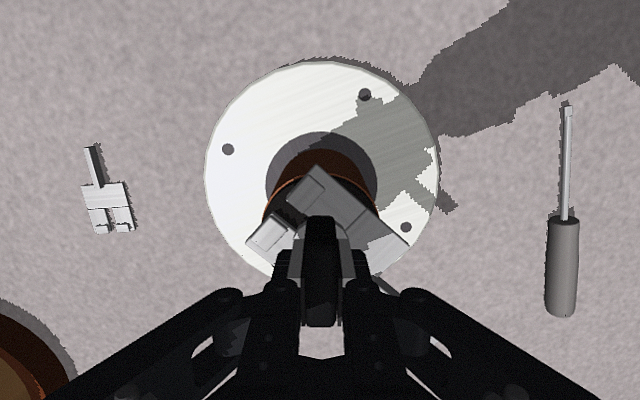

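```bash
python3 -m handwheel '[{"x":-0.001,"y":0,"z":0,"ax":0,"ay":0,"az":0},{"x":0,"y":0,"z":-0.0002,"ax":0,"ay":0,"az":0.1},{"x":0,"y":0,"z":-0.0002,"ax":0,"ay":0,"az":0.1},{"x":0,"y":0,"z":-0.0002,"ax":0,"ay":0,"az":0.1},{"x":0,"y":0,"z":-0.0002,"ax":0,"ay":0,"az":0.1},{"x":0,"y":0,"z":0,"ax":0,"ay":0,"az":0}]'; python3 -c "
from h import *
togo([.579,.2022,.153],-1.937)"
```

```text
time: 5.3
tcp_pos: [0.5794, 0.2032, 0.3089]
tcp_rot: [-3.141, 0.0, -2.334]
wrist_force: [-0.3, 2.9, 6.6]
finger_gap: 0.0127
t 5.3 tcp [0.5794 0.2032 0.3089] rot [-3.1414e+00  2.0000e-04 -2.3342e+00] shift(tool) [ 0.001  -0.0004  0.0009] az -0.397 F [-0.28  2.88  6.61] M [ 0.596  0.215 -0.022] gap 0.0127 j [ 0.337  0.391 -0.161  1.019 -0.    -2.041]
```

```bash
python3 -m handwheel '[{"x":-0.0004,"y":0.0004,"z":-0.0006,"ax":0,"ay":0,"az":0.12},{"x":0,"y":0,"z":-0.00023,"ax":0,"ay":0,"az":0.12},{"x":0,"y":0,"z":-0.00023,"ax":0,"ay":0,"az":0.12},{"x":0,"y":0,"z":-0.00023,"ax":0,"ay":0,"az":0.12},{"x":0,"y":0,"z":-0.00023,"ax":0,"ay":0,"az":0.12},{"x":0,"y":0,"z":-0.00023,"ax":0,"ay":0,"az":0.12},{"x":0,"y":0,"z":-0.00023,"ax":0,"ay":0,"az":0.12},{"x":0,"y":0,"z":-0.00023,"ax":0,"ay":0,"az":0.12},{"x":0,"y":0,"z":-0.00023,"ax":0,"ay":0,"az":0.12},{"x":0,"y":0,"z":-0.00023,"ax":0,"ay":0,"az":0.12}]'; python3 -c "
from h import *
s=imaging.snapshot('wrist');cv2.imwrite('pics/w5.png',s['image'])
togo([.579,.2022,.153],-1.937)"
```

```text
time: 6.3
tcp_pos: [0.5792, 0.2036, 0.3112]
tcp_rot: [-3.141, -0.0, 2.747]
wrist_force: [-0.2, 2.1, 3.9]
finger_gap: 0.0129
t 6.35 tcp [0.5792 0.2036 0.3112] rot [-3.1410e+00 -3.0000e-04  2.7425e+00] shift(tool) [-0.0003 -0.0013  0.0032] az 4.679 F [-0.77  0.27  3.57] M [0.518 0.272 0.06 ] gap 0.0129 j [ 0.338  0.39  -0.157  1.025 -0.    -0.834]
```

View pics/w5.png

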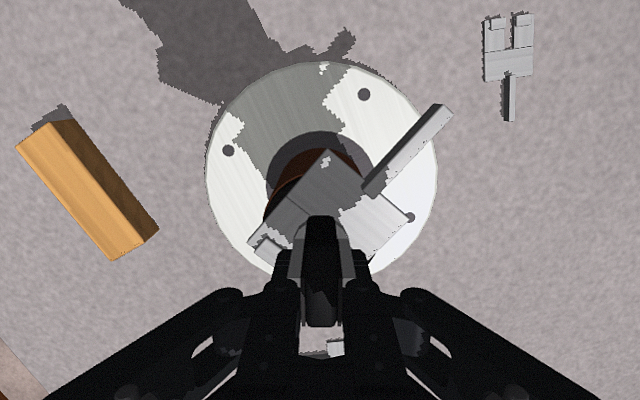

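```bash
python3 -m handwheel '[{"x":0,"y":0,"z":-0.0003,"ax":0,"ay":0,"az":0.12},{"x":0,"y":0,"z":-0.00023,"ax":0,"ay":0,"az":0.12},{"x":0,"y":0,"z":-0.00023,"ax":0,"ay":0,"az":0.12},{"x":0,"y":0,"z":-0.00023,"ax":0,"ay":0,"az":0.12},{"x":0,"y":0,"z":-0.00023,"ax":0,"ay":0,"az":0.12},{"x":0,"y":0,"z":-0.00023,"ax":0,"ay":0,"az":0.12}]'; python3 -c "
from h import *
togo([.579,.2022,.153],-1.937)"
```

```text
time: 6.95
tcp_pos: [0.5793, 0.2037, 0.3126]
tcp_rot: [-3.141, -0.0, 2.029]
wrist_force: [-0.5, 3.1, 3.8]
finger_gap: 0.0128
t 6.95 tcp [0.5793 0.2037 0.3126] rot [-3.1412e+00 -2.0000e-04  2.0288e+00] shift(tool) [-0.0012 -0.0009  0.0046] az 3.966 F [-0.48  3.08  3.78] M [0.726 0.187 0.108] gap 0.0128 j [ 0.338  0.389 -0.155  1.027  0.    -0.12 ]
```

```bash
python3 -m handwheel '[{"x":0,"y":0,"z":-0.0001,"ax":0,"ay":0,"az":0.05}]'; python3 -c "
from h import *
togo([.579,.2022,.153],-1.937)"
```

```text
time: 7.05
tcp_pos: [0.5792, 0.2037, 0.3127]
tcp_rot: [-3.141, -0.0, 1.98]
wrist_force: [-1.1, 2.6, 4.0]
finger_gap: 0.0128
t 7.05 tcp [0.5792 0.2037 0.3127] rot [-3.1411e+00 -2.0000e-04  1.9802e+00] shift(tool) [-0.0013 -0.0008  0.0047] az 3.917 F [-1.14  2.61  4.03] M [0.727 0.158 0.131] gap 0.0128 j [ 0.338  0.389 -0.155  1.028  0.    -0.071]
```

```bash
python3 -m handwheel '[{"x":0,"y":0,"z":-0.0001,"ax":0,"ay":0,"az":0.05}]'; python3 -c "
from h import *
togo([.579,.2022,.153],-1.937)"
```

```text
time: 7.15
tcp_pos: [0.5793, 0.2037, 0.3128]
tcp_rot: [-3.141, -0.0, 1.932]
wrist_force: [-0.8, 3.3, 3.6]
finger_gap: 0.0124
t 7.15 tcp [0.5793 0.2037 0.3128] rot [-3.1412e+00 -2.0000e-04  1.9317e+00] shift(tool) [-0.0013 -0.0008  0.0048] az 3.869 F [-0.83  3.28  3.62] M [0.712 0.143 0.09 ] gap 0.0124 j [ 0.338  0.389 -0.155  1.028  0.    -0.023]
```

```bash
cat > chk.py <<'E'
from bench import bot
import sys
s=bot.get_state();m=s["torque"][2]
print("yaw %.4f Mz %.3f Fz %.1f z %.4f t %.2f"%(s["tcp_rot"][2],m,s["wrist_force"][2],s["tcp_pos"][2],s["time"]))
sys.exit(m>0.25)
E
python3 -m handwheel '[{"x":0,"y":0,"z":0,"ax":0,"ay":0,"az":0.025},{"x":0,"y":0,"z":0,"ax":0,"ay":0,"az":0}]' >/dev/null && python3 chk.py && python3 -m handwheel '[{"x":0,"y":0,"z":-0.0001,"ax":0,"ay":0,"az":0.025},{"x":0,"y":0,"z":0,"ax":0,"ay":0,"az":0}]' >/dev/null && python3 chk.py && python3 -m handwheel '[{"x":0,"y":0,"z":0,"ax":0,"ay":0,"az":0.025},{"x":0,"y":0,"z":0,"ax":0,"ay":0,"az":0}]' >/dev/null && python3 chk.py && python3 -m handwheel '[{"x":0,"y":0,"z":-0.0001,"ax":0,"ay":0,"az":0.025},{"x":0,"y":0,"z":0,"ax":0,"ay":0,"az":0}]' >/dev/null && python3 chk.py && python3 -m handwheel '[{"x":0,"y":0,"z":0,"ax":0,"ay":0,"az":0.025},{"x":0,"y":0,"z":0,"ax":0,"ay":0,"az":0}]' >/dev/null && python3 chk.py && python3 -m handwheel '[{"x":0,"y":0,"z":-0.0001,"ax":0,"ay":0,"az":0.025},{"x":0,"y":0,"z":0,"ax":0,"ay":0,"az":0}]' >/dev/null && python3 chk.py
```

```text
yaw 1.9065 Mz 0.096 Fz 3.9 z 0.3128 t 7.35False
```

```bash
sed -i 's/sys.exit(m>0.25)/sys.exit(int(m>0.25))/' chk.py
python3 chk.py && python3 -m handwheel '[{"x":0,"y":0,"z":-0.0001,"ax":0,"ay":0,"az":0.025},{"x":0,"y":0,"z":0,"ax":0,"ay":0,"az":0}]' >/dev/null && python3 chk.py && python3 -m handwheel '[{"x":0,"y":0,"z":0,"ax":0,"ay":0,"az":0.025},{"x":0,"y":0,"z":0,"ax":0,"ay":0,"az":0}]' >/dev/null && python3 chk.py && python3 -m handwheel '[{"x":0,"y":0,"z":-0.0001,"ax":0,"ay":0,"az":0.025},{"x":0,"y":0,"z":0,"ax":0,"ay":0,"az":0}]' >/dev/null && python3 chk.py && python3 -m handwheel '[{"x":0,"y":0,"z":0,"ax":0,"ay":0,"az":0.025},{"x":0,"y":0,"z":0,"ax":0,"ay":0,"az":0}]' >/dev/null && python3 chk.py && python3 -m handwheel '[{"x":0,"y":0,"z":-0.0001,"ax":0,"ay":0,"az":0.025},{"x":0,"y":0,"z":0,"ax":0,"ay":0,"az":0}]' >/dev/null && python3 chk.py && python3 -m handwheel '[{"x":0,"y":0,"z":0,"ax":0,"ay":0,"az":0.025},{"x":0,"y":0,"z":0,"ax":0,"ay":0,"az":0}]' >/dev/null && python3 chk.py
```

```text
yaw 1.9065 Mz 0.096 Fz 3.9 z 0.3128 t 7.35
yaw 1.8794 Mz 0.062 Fz 3.7 z 0.3129 t 7.55
yaw 1.8536 Mz 0.052 Fz 4.2 z 0.3128 t 7.75
yaw 1.8282 Mz 0.016 Fz 3.1 z 0.3130 t 7.95
yaw 1.8032 Mz 0.077 Fz 3.8 z 0.3130 t 8.15
yaw 1.7782 Mz 0.056 Fz 4.4 z 0.3130 t 8.35
yaw 1.7531 Mz 0.084 Fz 4.0 z 0.3131 t 8.55
```

```bash

python3 -m handwheel '[{"x":0,"y":0,"z":-0.0001,"ax":0,"ay":0,"az":0.025},{"x":0,"y":0,"z":0,"ax":0,"ay":0,"az":0}]' >/dev/null && python3 chk.py && python3 -m handwheel '[{"x":0,"y":0,"z":0,"ax":0,"ay":0,"az":0.025},{"x":0,"y":0,"z":0,"ax":0,"ay":0,"az":0}]' >/dev/null && python3 chk.py && python3 -m handwheel '[{"x":0,"y":0,"z":-0.0001,"ax":0,"ay":0,"az":0.025},{"x":0,"y":0,"z":0,"ax":0,"ay":0,"az":0}]' >/dev/null && python3 chk.py && python3 -m handwheel '[{"x":0,"y":0,"z":0,"ax":0,"ay":0,"az":0.025},{"x":0,"y":0,"z":0,"ax":0,"ay":0,"az":0}]' >/dev/null && python3 chk.py && python3 -m handwheel '[{"x":0,"y":0,"z":-0.0001,"ax":0,"ay":0,"az":0.025},{"x":0,"y":0,"z":0,"ax":0,"ay":0,"az":0}]' >/dev/null && python3 chk.py && python3 -m handwheel '[{"x":0,"y":0,"z":0,"ax":0,"ay":0,"az":0.025},{"x":0,"y":0,"z":0,"ax":0,"ay":0,"az":0}]' >/dev/null && python3 chk.py && python3 -m handwheel '[{"x":0,"y":0,"z":-0.0001,"ax":0,"ay":0,"az":0.025},{"x":0,"y":0,"z":0,"ax":0,"ay":0,"az":0}]' >/dev/null && python3 chk.py && python3 -m handwheel '[{"x":0,"y":0,"z":0,"ax":0,"ay":0,"az":0.025},{"x":0,"y":0,"z":0,"ax":0,"ay":0,"az":0}]' >/dev/null && python3 chk.py
```

```text
yaw 1.7281 Mz 0.081 Fz 3.3 z 0.3132 t 8.75
yaw 1.7032 Mz 0.088 Fz 4.1 z 0.3132 t 8.95
yaw 1.6781 Mz 0.052 Fz 3.3 z 0.3132 t 9.15
yaw 1.6531 Mz 0.097 Fz 3.9 z 0.3133 t 9.35
yaw 1.6281 Mz 0.066 Fz 3.6 z 0.3134 t 9.55
yaw 1.6031 Mz 0.078 Fz 3.6 z 0.3134 t 9.75
yaw 1.5779 Mz 0.055 Fz 2.8 z 0.3135 t 9.95
yaw 1.5528 Mz 0.117 Fz 2.4 z 0.3135 t 10.15
```

```bash

python3 -m handwheel '[{"x":0,"y":0,"z":-0.0001,"ax":0,"ay":0,"az":0.025},{"x":0,"y":0,"z":0,"ax":0,"ay":0,"az":0}]' >/dev/null && python3 chk.py && python3 -m handwheel '[{"x":0,"y":0,"z":0,"ax":0,"ay":0,"az":0.025},{"x":0,"y":0,"z":0,"ax":0,"ay":0,"az":0}]' >/dev/null && python3 chk.py && python3 -m handwheel '[{"x":0,"y":0,"z":-0.0001,"ax":0,"ay":0,"az":0.025},{"x":0,"y":0,"z":0,"ax":0,"ay":0,"az":0}]' >/dev/null && python3 chk.py && python3 -m handwheel '[{"x":0,"y":0,"z":0,"ax":0,"ay":0,"az":0.025},{"x":0,"y":0,"z":0,"ax":0,"ay":0,"az":0}]' >/dev/null && python3 chk.py && python3 -m handwheel '[{"x":0,"y":0,"z":-0.0001,"ax":0,"ay":0,"az":0.025},{"x":0,"y":0,"z":0,"ax":0,"ay":0,"az":0}]' >/dev/null && python3 chk.py && python3 -m handwheel '[{"x":0,"y":0,"z":0,"ax":0,"ay":0,"az":0.025},{"x":0,"y":0,"z":0,"ax":0,"ay":0,"az":0}]' >/dev/null && python3 chk.py && python3 -m handwheel '[{"x":0,"y":0,"z":-0.0001,"ax":0,"ay":0,"az":0.025},{"x":0,"y":0,"z":0,"ax":0,"ay":0,"az":0}]' >/dev/null && python3 chk.py && python3 -m handwheel '[{"x":0,"y":0,"z":0,"ax":0,"ay":0,"az":0.025},{"x":0,"y":0,"z":0,"ax":0,"ay":0,"az":0}]' >/dev/null && python3 chk.py
```

```text
yaw 1.5279 Mz 0.114 Fz 2.3 z 0.3135 t 10.35
yaw 1.5030 Mz 0.147 Fz 2.1 z 0.3136 t 10.55
yaw 1.4787 Mz 0.371 Fz 2.5 z 0.3136 t 10.75
```

```bash

python3 -m handwheel '[{"x":0,"y":0,"z":0,"ax":0,"ay":0,"az":0.012},{"x":0,"y":0,"z":0,"ax":0,"ay":0,"az":0}]' >/dev/null; python3 chk.py
```

```text
yaw 1.4671 Mz 0.501 Fz 2.3 z 0.3137 t 10.95
```

```bash

python3 -m handwheel '[{"x":0,"y":0,"z":0,"ax":0,"ay":0,"az":0.014},{"x":0,"y":0,"z":0,"ax":0,"ay":0,"az":0}]' >/dev/null; python3 chk.py;python3 -m handwheel '[{"x":0,"y":0,"z":0,"ax":0,"ay":0,"az":0},{"x":0,"y":0,"z":0,"ax":0,"ay":0,"az":0},{"x":0,"y":0,"z":0,"ax":0,"ay":0,"az":0}]' >/dev/null; python3 chk.py
```

```text
yaw 1.4530 Mz 0.683 Fz 2.9 z 0.3137 t 11.15
yaw 1.4532 Mz 0.653 Fz 1.5 z 0.3137 t 11.45
```

```bash

python3 -m handwheel '[{"x":0,"y":0,"z":0,"ax":0,"ay":0,"az":0},{"x":0,"y":0,"z":0,"ax":0,"ay":0,"az":0},{"x":0,"y":0,"z":0,"ax":0,"ay":0,"az":0},{"x":0,"y":0,"z":0,"ax":0,"ay":0,"az":0},{"x":0,"y":0,"z":0,"ax":0,"ay":0,"az":0},{"x":0,"y":0,"z":0,"ax":0,"ay":0,"az":0},{"x":0,"y":0,"z":-0.02,"ax":0,"ay":0,"az":0},{"x":0,"y":0,"z":-0.035,"ax":0,"ay":0,"az":0},{"x":0,"y":0,"z":-0.035,"ax":0,"ay":0,"az":0},{"x":0,"y":0,"z":0,"ax":0,"ay":0,"az":0}]' 0.0854; python3 -c "
from h import *
s=imaging.snapshot('wrist');cv2.imwrite('pics/w6.png',s['image'])
t=imaging.snapshot('top');cv2.imwrite('pics/t6.png',cv2.resize(t['image'][155:265,215:330],None,fx=5,fy=5,interpolation=cv2.INTER_CUBIC))
togo([.517,.1713,.245],2.03)"
```

```text
time: 12.45
tcp_pos: [0.5808, 0.2042, 0.4093]
tcp_rot: [3.134, -0.004, 1.453]
wrist_force: [0.3, -0.7, 0.9]
finger_gap: 0.0854
t 12.55 tcp [0.5797 0.2039 0.4048] rot [ 3.1394e+00 -9.0000e-04  1.4530e+00] shift(tool) [-0.0397 -0.0585  0.0046] az -0.577 F [-0.24  0.15 -0.54] M [-0.039 -0.032 -0.035] gap 0.0856 j [ 0.338  0.34  -0.011  1.218 -0.     0.456]
```

View pics/w6.png

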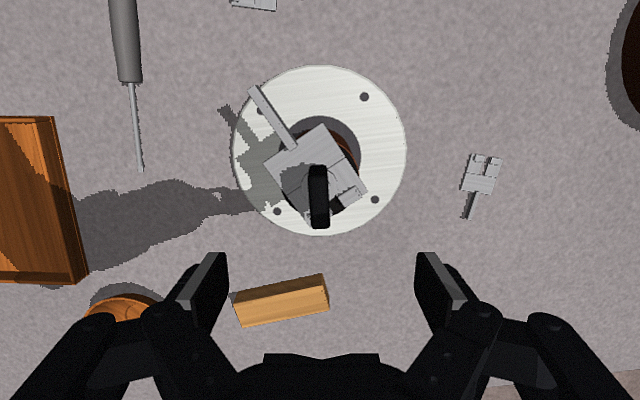

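```bash

python3 -m handwheel '[{"x":-0.02,"y":-0.029,"z":0,"ax":0,"ay":0,"az":0},{"x":-0.02,"y":-0.029,"z":0,"ax":0,"ay":0,"az":0},{"x":0,"y":0,"z":0,"ax":0,"ay":0,"az":-0.144},{"x":0,"y":0,"z":0,"ax":0,"ay":0,"az":-0.144},{"x":0,"y":0,"z":0,"ax":0,"ay":0,"az":-0.144},{"x":0,"y":0,"z":0,"ax":0,"ay":0,"az":-0.144},{"x":0,"y":0,"z":0,"ax":0,"ay":0,"az":0},{"x":0,"y":0,"z":0,"ax":0,"ay":0,"az":0}]' 0.0854; python3 -c "
from h import *
s=imaging.snapshot('wrist');cv2.imwrite('pics/w7.png',cv2.resize(s['image'][100:300,220:420],None,fx=3,fy=3,interpolation=cv2.INTER_CUBIC))
togo([.517,.1713,.245],2.03)
print(s['world_from_camera'])"
```

```text
time: 13.35
tcp_pos: [0.5168, 0.1707, 0.4027]
tcp_rot: [-3.14, -0.0, 2.026]
wrist_force: [-0.7, -0.8, 0.7]
finger_gap: 0.0855
t 13.4 tcp [0.5169 0.1707 0.4029] rot [-3.1402e+00 -1.0000e-04  2.0261e+00] shift(tool) [0.0005 0.0003 0.0029] az -0.004 F [-0.18 -0.69  0.45] M [0.029 0.003 0.037] gap 0.0854 j [ 0.319  0.21  -0.186  1.176 -0.    -0.136]
[[-0.43891889  0.85666599  0.27106011  0.44690727]
 [ 0.89852577  0.41803912  0.13377121  0.13495146]
 [ 0.00128352  0.30226921 -0.95322174  0.372161  ]
 [ 0.          0.          0.          1.        ]]
```

View pics/w7.png

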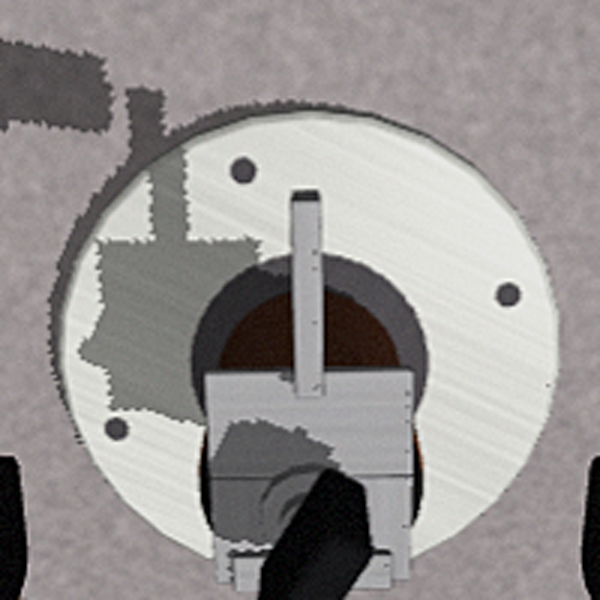

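```bash
python3 -c "
from h import *
s=imaging.snapshot('wrist')
f=lambda c:(c[0]/3-.33+220,c[1]/3-.33+100)
C=np.array([onz(s,f(c),.126)[:2] for c in((290,202),(320.5,202),(296,396),(325.5,396))]);print(C.round(4))
tip=C[:2].mean(0);root=C[2:].mean(0);d=tip-root;print(np.linalg.norm(d),np.degrees(np.arctan2(d[1],d[0])),np.linalg.norm(C[0]-C[1]))
u=d/np.linalg.norm(d);print('tip',tip,'root',root,'fin70a',tip-.022*u,'fin70b',root+.034*u)
P=np.array([onz(s,f(c),.117)[:2] for c in((204,373),(413,371))]);print('plate edge',P,np.linalg.norm(P[0]-P[1]),'ang',np.degrees(np.arctan2(*(P[1]-P[0])[::-1]))-90, P.mean(0)-.04*u)
togo([.517,.1713,.131],2.03)
"
```

```text
[[0.4999 0.1571]
 [0.4964 0.1642]
 [0.5486 0.1825]
 [0.545  0.1898]]
0.05490697955738123 -152.32912412043316 0.00790920006102217
tip [0.49814545 0.16066387] root [0.54677271 0.18616222] fin70a [0.5176293  0.17088049] fin70b [0.51666129 0.1703729 ]
plate edge [[0.55734011 0.15761167]
 [0.53071207 0.21073361]] 0.05942215519877542 ang 26.62288857241164 [0.57945128 0.20274832]
t 13.45 tcp [0.517  0.1708 0.4031] rot [-3.1405e+00 -1.0000e-04  2.0267e+00] shift(tool) [0.0004 0.0004 0.1171] az -0.003 F [-0.29  0.4   0.3 ] M [ 0.007 -0.019 -0.015] gap 0.0856 j [ 0.319  0.21  -0.186  1.176 -0.    -0.137]
```

```bash

python3 -m handwheel '[{"x":0,"y":0,"z":0.04,"ax":0,"ay":0,"az":-0.008},{"x":0,"y":0,"z":0.04,"ax":0,"ay":0,"az":0},{"x":0,"y":0,"z":0.03,"ax":0,"ay":0,"az":0},{"x":0,"y":0,"z":0.006,"ax":0,"ay":0,"az":0},{"x":0,"y":0,"z":0,"ax":0,"ay":0,"az":0},{"x":0,"y":0,"z":0,"ax":0,"ay":0,"az":0}]' 0.04 60; python3 -c "
from h import *
s=imaging.snapshot('wrist');cv2.imwrite('pics/w8.png',s['image'])
togo([.517,.1713,.132],2.03)"
```

```text
time: 14.05
tcp_pos: [0.5179, 0.1711, 0.2893]
tcp_rot: [3.14, 0.0, 2.036]
wrist_force: [-0.0, 1.0, 0.6]
finger_gap: 0.04
t 14.1 tcp [0.5181 0.1712 0.2896] rot [3.1386e+00 4.0000e-04 2.0367e+00] shift(tool) [ 0.0006 -0.0009  0.0026] az 0.007 F [ 1.35 -0.43  1.15] M [-0.068  0.041  0.051] gap 0.0401 j [ 0.319  0.285 -0.359  0.924  0.    -0.147]
```

View pics/w8.png

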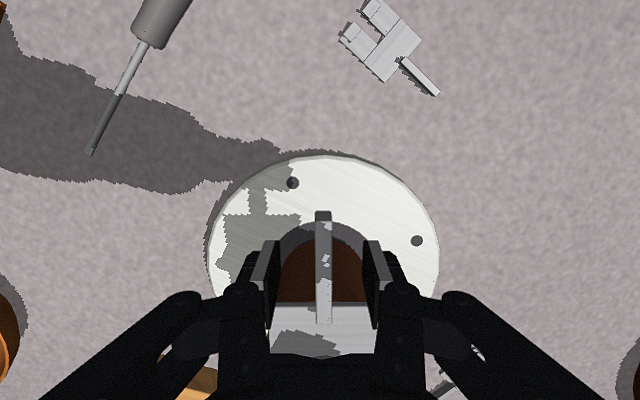

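```bash

python3 -m handwheel '[{"x":0,"y":0,"z":0.0025,"ax":0,"ay":0,"az":0},{"x":0,"y":0,"z":0,"ax":0,"ay":0,"az":0},{"x":0,"y":0,"z":0,"ax":0,"ay":0,"az":0},{"x":0,"y":0,"z":0,"ax":0,"ay":0,"az":0},{"x":0,"y":0,"z":0,"ax":0,"ay":0,"az":0},{"x":0,"y":0,"z":0,"ax":0,"ay":0,"az":0}]' 0 60; python3 -c "
from h import *
s=imaging.snapshot('wrist');cv2.imwrite('pics/w9.png',s['image'])
t=imaging.snapshot('side');cv2.imwrite('pics/s9.png',cv2.resize(t['image'][90:230,230:370],None,fx=4,fy=4,interpolation=cv2.INTER_CUBIC))
togo([.517,.1713,.132],2.03)"
```

```text
time: 14.7
tcp_pos: [0.5174, 0.1709, 0.2859]
tcp_rot: [3.14, 0.0, 2.037]
wrist_force: [-0.5, -0.5, 5.1]
finger_gap: 0.0058
t 14.8 tcp [0.5174 0.1709 0.2858] rot [3.1405e+00 1.0000e-04 2.0371e+00] shift(tool) [ 0.0005 -0.0002 -0.0012] az 0.007 F [-0.75  0.02  6.01] M [ 0.031  0.049 -0.039] gap 0.0058 j [ 0.319  0.288 -0.364  0.917  0.    -0.147]
```

View pics/w9.png

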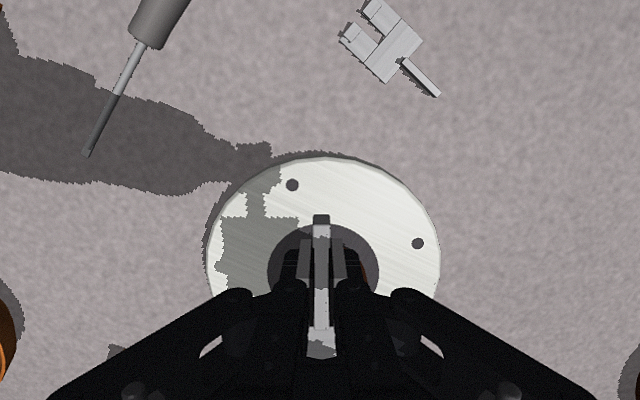

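View pics/s9.png

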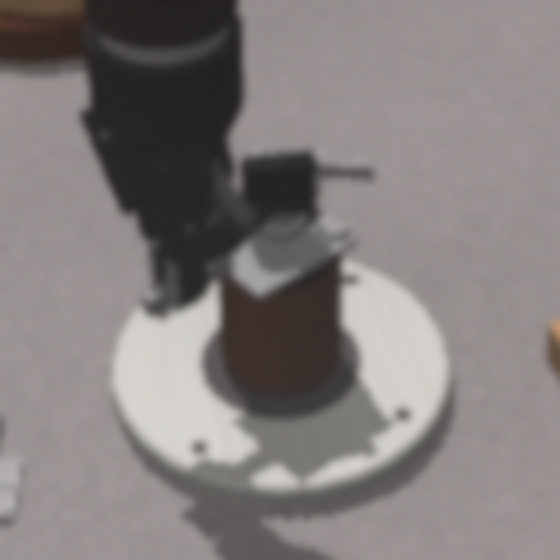

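```bash

python3 -m handwheel '[{"x":0,"y":0,"z":-0.0006,"ax":0,"ay":0,"az":0},{"x":0,"y":0,"z":0,"ax":0,"ay":0,"az":0},{"x":0,"y":0,"z":0,"ax":0,"ay":0,"az":0}]' 0 60; python3 -c "
from h import *
togo([.517,.1713,.132],2.03)"
```

```text
time: 15.1
tcp_pos: [0.5174, 0.171, 0.286]
tcp_rot: [3.141, 0.0, 2.037]
wrist_force: [1.3, 0.8, 3.4]
finger_gap: 0.006
t 15.1 tcp [0.5174 0.171  0.286 ] rot [3.1407e+00 1.0000e-04 2.0371e+00] shift(tool) [ 0.0005 -0.0002 -0.001 ] az 0.007 F [1.27 0.82 3.42] M [ 0.188 -0.355 -0.011] gap 0.006 j [ 0.319  0.288 -0.364  0.918  0.    -0.147]
```

```bash

python3 -m handwheel '[{"x":0,"y":0,"z":-0.0008,"ax":0,"ay":0,"az":0},{"x":0,"y":0,"z":0,"ax":0,"ay":0,"az":0},{"x":0,"y":0,"z":0,"ax":0,"ay":0,"az":0}]' 0 60; python3 -c "
from h import *
togo([.517,.1713,.132],2.03)
s=imaging.snapshot('wrist');cv2.imwrite('pics/w10.png',s['image'])
togo([.517,.1713,.132],2.03)"
```

```text
time: 15.4
tcp_pos: [0.5168, 0.1707, 0.2863]
tcp_rot: [-3.14, 0.0, 2.037]
wrist_force: [0.5, 0.1, -0.5]
finger_gap: 0.0063
t 15.4 tcp [0.5168 0.1707 0.2863] rot [-3.1405  0.      2.037 ] shift(tool) [ 0.0005  0.0005 -0.0007] az 0.007 F [ 0.48  0.12 -0.5 ] M [-0.021 -0.11   0.007] gap 0.0063 j [ 0.319  0.288 -0.364  0.92  -0.    -0.147]
t 15.45 tcp [0.5168 0.1707 0.2863] rot [-3.1406 -0.      2.037 ] shift(tool) [ 0.0005  0.0004 -0.0007] az 0.007 F [ 0.94 -0.07  0.1 ] M [-0.012 -0.056 -0.019] gap 0.0061 j [ 0.319  0.288 -0.364  0.92  -0.    -0.147]
```

```bash

python3 -m handwheel '[{"x":0,"y":-0.004,"z":0,"ax":0,"ay":0,"az":0},{"x":0,"y":-0.004,"z":0,"ax":0,"ay":0,"az":0},{"x":0,"y":0,"z":0,"ax":0,"ay":0,"az":0}]' 0 60; python3 -c "
from h import *
togo([.517,.1713,.132],2.03)
s=imaging.snapshot('wrist');cv2.imwrite('pics/w10.png',s['image'])
t=imaging.snapshot('side');cv2.imwrite('pics/s10.png',cv2.resize(t['image'][90:230,230:370],None,fx=4,fy=4,interpolation=cv2.INTER_CUBIC))
"
```

```text
time: 15.75
tcp_pos: [0.5091, 0.1669, 0.2864]
tcp_rot: [-3.14, -0.0, 2.037]
wrist_force: [-0.9, -1.3, -0.4]
finger_gap: 0.006
t 15.75 tcp [0.5091 0.1669 0.2864] rot [-3.1402e+00 -1.0000e-04  2.0370e+00] shift(tool) [ 0.0004  0.009  -0.0006] az 0.007 F [-0.92 -1.31 -0.44] M [-0.014  0.105  0.025] gap 0.006 j [ 0.317  0.273 -0.383  0.916 -0.    -0.149]
```

View pics/s10.png

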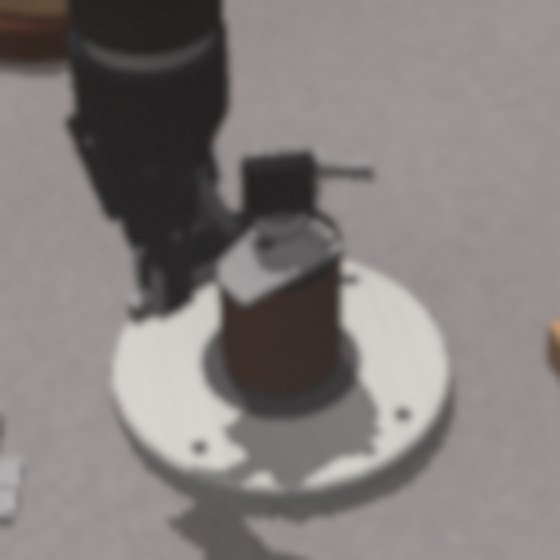

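```bash

python3 -m handwheel '[{"x":0,"y":-0.005,"z":0,"ax":0,"ay":0,"az":0},{"x":0,"y":-0.005,"z":0,"ax":0,"ay":0,"az":0},{"x":0,"y":0,"z":0,"ax":0,"ay":0,"az":0}]' >/dev/null; python3 -c "
from h import *
togo([.517,.1713,.132],2.03)"
python3 -m handwheel '[{"x":0,"y":-0.005,"z":0,"ax":0,"ay":0,"az":0},{"x":0,"y":-0.005,"z":0,"ax":0,"ay":0,"az":0},{"x":0,"y":0,"z":0,"ax":0,"ay":0,"az":0}]' > /dev/null; python3 -c "
from h import *
togo([.517,.1713,.132],2.03)
t=imaging.snapshot('side');cv2.imwrite('pics/s11.png',cv2.resize(t['image'][90:230,230:370],None,fx=4,fy=4,interpolation=cv2.INTER_CUBIC))
"
```

```text
t 16.15 tcp [0.5003 0.1624 0.2865] rot [-3.1407e+00 -1.0000e-04  2.0370e+00] shift(tool) [ 0.0004  0.019  -0.0005] az 0.007 F [-0.48  0.13 -0.23] M [-0.022  0.166  0.032] gap 0.006 j [ 0.314  0.256 -0.406  0.909 -0.    -0.152]
t 16.45 tcp [0.4914 0.1579 0.2866] rot [-3.1409e+00 -1.0000e-04  2.0369e+00] shift(tool) [ 0.0005  0.0289 -0.0005] az 0.007 F [-0.59  0.11 -0.69] M [-0.009  0.06   0.037] gap 0.0062 j [ 0.311  0.239 -0.429  0.904 -0.    -0.155]
```

View pics/s11.png

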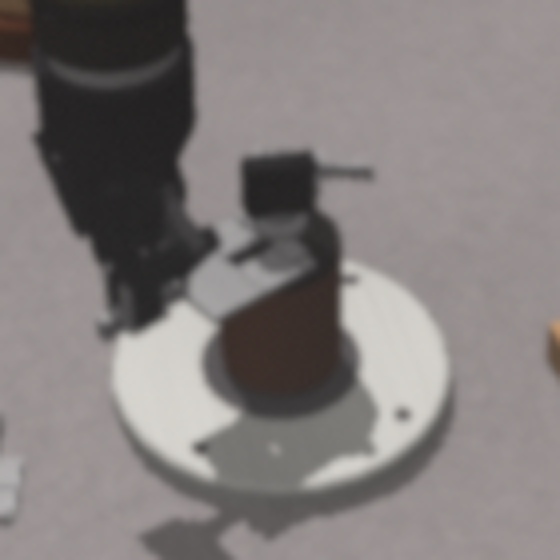

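```bash

python3 -m handwheel '[{"x":0,"y":-0.006,"z":0,"ax":0,"ay":0,"az":0},{"x":0,"y":-0.006,"z":0,"ax":0,"ay":0,"az":0},{"x":0,"y":0,"z":0,"ax":0,"ay":0,"az":0}]' >/dev/null; python3 -c "
from h import *
togo([.517,.1713,.132],2.03)"
python3 -m handwheel '[{"x":0,"y":-0.008,"z":0,"ax":0,"ay":0,"az":0},{"x":0,"y":-0.01,"z":0,"ax":0,"ay":0,"az":0},{"x":0,"y":-0.01,"z":0,"ax":0,"ay":0,"az":0},{"x":0,"y":-0.008,"z":0,"ax":0,"ay":0,"az":0},{"x":0,"y":0,"z":0,"ax":0,"ay":0,"az":0}]' > /dev/null; python3 -c "
from h import *
togo([.517,.1713,.132],2.03)
t=imaging.snapshot('side');cv2.imwrite('pics/s12.png',cv2.resize(t['image'][90:230,230:370],None,fx=4,fy=4,interpolation=cv2.INTER_CUBIC))
"
```

```text
t 16.8 tcp [0.4805 0.1525 0.2865] rot [-3.1408e+00 -1.0000e-04  2.0369e+00] shift(tool) [ 0.0004  0.041  -0.0005] az 0.007 F [-0.5  -0.7  -0.15] M [-0.002  0.117 -0.034] gap 0.0062 j [ 0.307  0.218 -0.456  0.898 -0.    -0.159]
t 17.3 tcp [0.4479 0.1361 0.2865] rot [-3.1406e+00 -1.0000e-04  2.0368e+00] shift(tool) [ 0.0004  0.0776 -0.0006] az 0.007 F [-0.42  0.68 -0.84] M [ 0.046  0.105 -0.004] gap 0.0059 j [ 0.295  0.154 -0.536  0.882 -0.    -0.171]
```

View pics/s12.png

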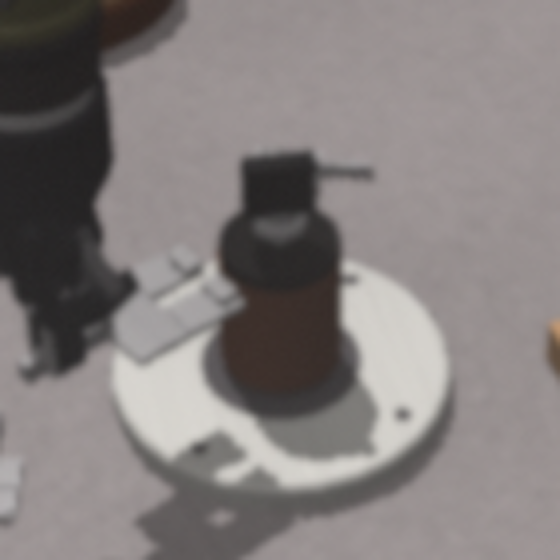

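```bash

python3 -m handwheel '[{"x":0,"y":0,"z":-0.015,"ax":0,"ay":0,"az":0},{"x":0,"y":0,"z":-0.025,"ax":0,"ay":0,"az":0},{"x":0,"y":0,"z":-0.025,"ax":0,"ay":0,"az":0},{"x":0,"y":0,"z":-0.01,"ax":0,"ay":0,"az":0.06},{"x":0,"y":0,"z":0,"ax":0,"ay":0,"az":0.11},{"x":0,"y":0,"z":0,"ax":0,"ay":0,"az":0.11},{"x":0,"y":0,"z":0,"ax":0,"ay":0,"az":0.11},{"x":0,"y":0,"z":0,"ax":0,"ay":0,"az":0.11},{"x":0,"y":0,"z":0,"ax":0,"ay":0,"az":0.106}]' ; python3 -c "
from h import *
togo([.551,-.1745,.132],1.431)"
python3 -m handwheel '[{"x":-0.015,"y":0.008,"z":0,"ax":0,"ay":0,"az":0},{"x":-0.027,"y":0.013,"z":0,"ax":0,"ay":0,"az":0},{"x":-0.033,"y":0.016,"z":0,"ax":0,"ay":0,"az":0},{"x":-0.035,"y":0.017,"z":0,"ax":0,"ay":0,"az":0},{"x":-0.035,"y":0.017,"z":0,"ax":0,"ay":0,"az":0},{"x":-0.035,"y":0.017,"z":0,"ax":0,"ay":0,"az":0},{"x":-0.035,"y":0.017,"z":0,"ax":0,"ay":0,"az":0},{"x":-0.033,"y":0.017,"z":0,"ax":0,"ay":0,"az":0},{"x":-0.027,"y":0.014,"z":0,"ax":0,"ay":0,"az":0},{"x":-0.018,"y":0.009,"z":0,"ax":0,"ay":0,"az":0},{"x":0,"y":0,"z":0,"ax":0,"ay":0,"az":0},{"x":0,"y":0,"z":0,"ax":0,"ay":0,"az":0}]'; python3 -c "
from h import *
t=imaging.snapshot('side');cv2.imwrite('pics/s13.png',t['image'])
t=imaging.snapshot('top');cv2.imwrite('pics/t13.png',t['image'])
t=imaging.snapshot('wrist');cv2.imwrite('pics/w13.png',t['image'])
togo([.551,-.1745,.025],1.431)"
```

```text
time: 18.25
tcp_pos: [0.4496, 0.1368, 0.3618]
tcp_rot: [3.141, -0.0, 1.427]
wrist_force: [0.3, 0.3, -1.6]
finger_gap: 0.0061
t 18.25 tcp [0.4496 0.1368 0.3618] rot [ 3.1411e+00 -4.0000e-04  1.4266e+00] shift(tool) [-0.2936  0.145   0.0747] az -0.004 F [ 0.31  0.29 -1.61] M [-0.014  0.052 -0.018] gap 0.0061 j [ 0.295  0.093 -0.421  1.056  0.     0.44 ]
time: 19.45
tcp_pos: [0.5519, -0.1735, 0.3613]
tcp_rot: [-3.141, -0.001, 1.431]
wrist_force: [-0.6, 1.1, -1.4]
finger_gap: 0.0062
t 19.6 tcp [ 0.5518 -0.1725  0.3616] rot [-3.1412e+00 -4.0000e-04  1.4324e+00] shift(tool) [-0.0021 -0.0004  0.1816] az 0.001 F [-0.83  0.07 -1.24] M [-0.039 -0.019  0.035] gap 0.0056 j [-0.303  0.293 -0.174  1.104  0.    -0.165]
```

View pics/s13.png

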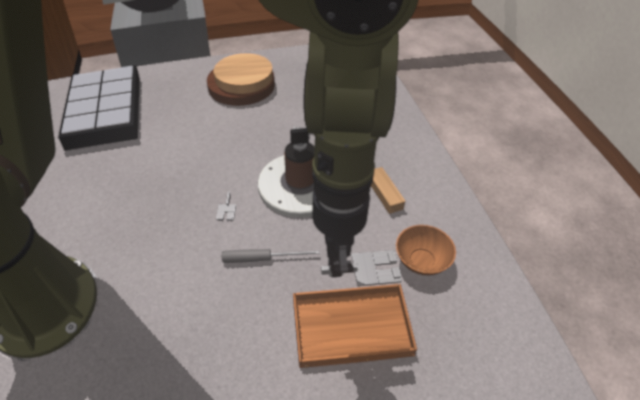

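View pics/w13.png

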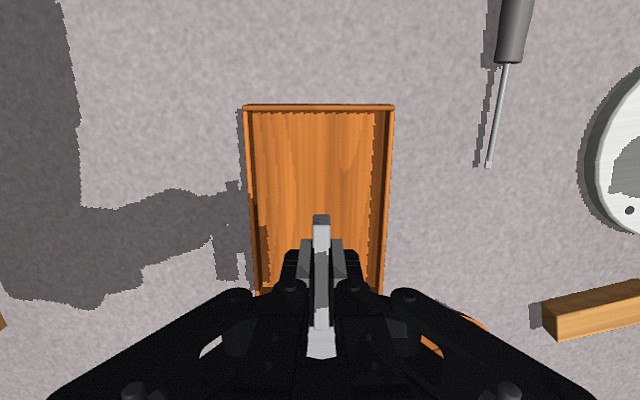

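```bash
python3 -c "
from h import *
s=imaging.snapshot('wrist')
C=np.array([onz(s,u,.028)[:2] for u in((243.5,106),(394.5,106))]);print(C,np.linalg.norm(C[0]-C[1]),np.degrees(np.arctan2(*(C[1]-C[0])[::-1]))-90)
d=np.array([np.cos(np.radians(-8)),np.sin(np.radians(-8))]);print('ctr',C.mean(0)+.105*d)
"
python3 -m handwheel '[{"x":-0.001,"y":0,"z":0.04,"ax":0,"ay":0,"az":0},{"x":0,"y":0,"z":0.045,"ax":0,"ay":0,"az":0},{"x":0,"y":0,"z":0.04,"ax":0,"ay":0,"az":0},{"x":0,"y":0,"z":0.025,"ax":0,"ay":0,"az":0},{"x":0,"y":0,"z":0,"ax":0,"ay":0,"az":0},{"x":0,"y":0,"z":0,"ax":0,"ay":0,"az":0}]'; python3 -c "
from h import *
t=imaging.snapshot('side');cv2.imwrite('pics/s14.png',cv2.resize(t['image'][200:380,260:460],None,fx=3.3,fy=3.3,interpolation=cv2.INTER_CUBIC))
togo([.551,-.1745,.025],1.431)"
```

```text
[[ 0.47871139 -0.23452174]
 [ 0.49767935 -0.09885906]] 0.13698227856558706 -7.959329225127959
ctr [ 0.59217352 -0.18130358]
time: 20.25
tcp_pos: [0.5519, -0.1741, 0.2122]
tcp_rot: [-3.141, -0.0, 1.432]
wrist_force: [0.4, 0.9, -0.7]
finger_gap: 0.006
t 20.3 tcp [ 0.5527 -0.1744  0.2132] rot [3.1397e+00 3.0000e-04 1.4318e+00] shift(tool) [-0.0003 -0.0017  0.0332] az 0.001 F [ 0.01 -0.09 -1.71] M [-0.017  0.014  0.017] gap 0.0062 j [-0.306  0.419 -0.361  0.788  0.    -0.167]
```

View pics/s14.png

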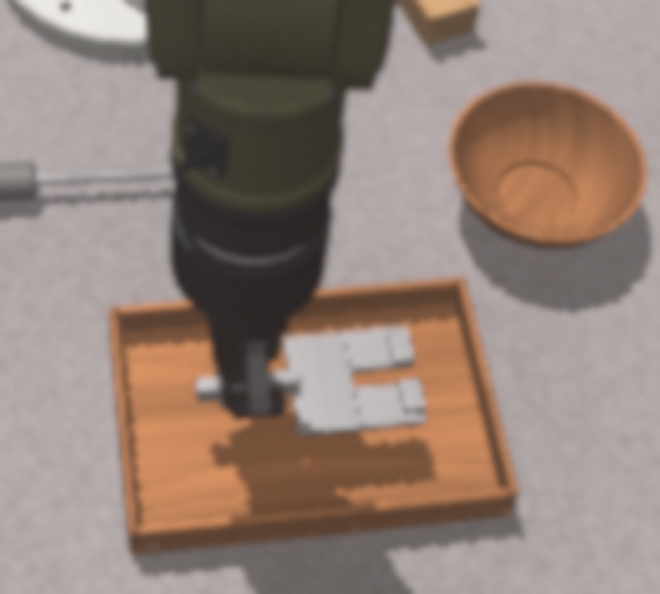

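```bash
python3 -m handwheel '[{"x":0,"y":0,"z":0.014,"ax":0,"ay":0,"az":0},{"x":0,"y":0,"z":0.011,"ax":0,"ay":0,"az":0},{"x":0,"y":0,"z":0.004,"ax":0,"ay":0,"az":0},{"x":0,"y":0,"z":0,"ax":0,"ay":0,"az":0},{"x":0,"y":0,"z":0,"ax":0,"ay":0,"az":0}]'; python3 -m handwheel '[{"x":0,"y":0,"z":0.001,"ax":0,"ay":0,"az":0},{"x":0,"y":0,"z":0,"ax":0,"ay":0,"az":0}]'; python3 -m handwheel '[{"x":0,"y":0,"z":0.001,"ax":0,"ay":0,"az":0},{"x":0,"y":0,"z":0,"ax":0,"ay":0,"az":0}]'
```

```text
time: 20.8
tcp_pos: [0.5519, -0.1747, 0.1826]
tcp_rot: [-3.141, -0.0, 1.431]
wrist_force: [0.0, 0.1, -1.0]
finger_gap: 0.0065
time: 21.0
tcp_pos: [0.552, -0.1748, 0.1819]
tcp_rot: [3.141, 0.0, 1.431]
wrist_force: [1.0, -0.1, -1.6]
finger_gap: 0.0061
time: 21.2
tcp_pos: [0.5519, -0.1747, 0.1806]
tcp_rot: [3.142, -0.0, 1.431]
wrist_force: [0.5, 0.1, -1.1]
finger_gap: 0.0059
```

```bash
python3 -m handwheel '[{"x":0,"y":0,"z":0.0008,"ax":0,"ay":0,"az":0},{"x":0,"y":0,"z":0,"ax":0,"ay":0,"az":0}]'; python3 -m handwheel '[{"x":0,"y":0,"z":0.0006,"ax":0,"ay":0,"az":0},{"x":0,"y":0,"z":0,"ax":0,"ay":0,"az":0}]'
```

```text
time: 21.4
tcp_pos: [0.5518, -0.1746, 0.1797]
tcp_rot: [-3.141, -0.0, 1.431]
wrist_force: [0.0, -0.5, -0.8]
finger_gap: 0.006
time: 21.6
tcp_pos: [0.5519, -0.1747, 0.1793]
tcp_rot: [3.142, 0.0, 1.431]
wrist_force: [-0.5, 0.1, -0.8]
finger_gap: 0.006
```

```bash
python3 -m handwheel '[{"x":0,"y":0,"z":0.0007,"ax":0,"ay":0,"az":0},{"x":0,"y":0,"z":0,"ax":0,"ay":0,"az":0},{"x":0,"y":0,"z":0,"ax":0,"ay":0,"az":0}]'; python3 -m handwheel '[{"x":0,"y":0,"z":0,"ax":0,"ay":0,"az":0},{"x":0,"y":0,"z":0,"ax":0,"ay":0,"az":0},{"x":0,"y":0,"z":0,"ax":0,"ay":0,"az":0},{"x":0,"y":0,"z":0,"ax":0,"ay":0,"az":0}]' 0.035; python3 -m handwheel '[{"x":0,"y":0,"z":-0.01,"ax":0,"ay":0,"az":0},{"x":0,"y":0,"z":-0.03,"ax":0,"ay":0,"az":0},{"x":0,"y":0,"z":-0.04,"ax":0,"ay":0,"az":0},{"x":0,"y":-0.01,"z":-0.05,"ax":0,"ay":0,"az":0},{"x":0,"y":-0.03,"z":-0.05,"ax":0,"ay":0,"az":0},{"x":0,"y":-0.04,"z":-0.03,"ax":0,"ay":0,"az":0},{"x":0,"y":-0.04,"z":0,"ax":0,"ay":0,"az":0},{"x":0,"y":-0.02,"z":0,"ax":0,"ay":0,"az":0},{"x":0,"y":0,"z":0,"ax":0,"ay":0,"az":0},{"x":0,"y":0,"z":0,"ax":0,"ay":0,"az":0}]'; python3 -c "
from h import *
for n in ('side','top','wrist'):
  t=imaging.snapshot(n);cv2.imwrite(f'pics/{n}15.png',t['image'])"
```

```text
time: 21.9
tcp_pos: [0.5519, -0.1747, 0.1792]
tcp_rot: [3.141, 0.0, 1.431]
wrist_force: [-2.9, 0.8, 6.4]
finger_gap: 0.0065
time: 22.3
tcp_pos: [0.5519, -0.1747, 0.1784]
tcp_rot: [-3.142, -0.0, 1.431]
wrist_force: [0.8, -0.1, 0.1]
finger_gap: 0.035
time: 23.3
tcp_pos: [0.418, -0.1559, 0.3813]
tcp_rot: [3.14, 0.0, 1.431]
wrist_force: [0.4, -0.7, -0.5]
finger_gap: 0.035
```

View pics/side15.png

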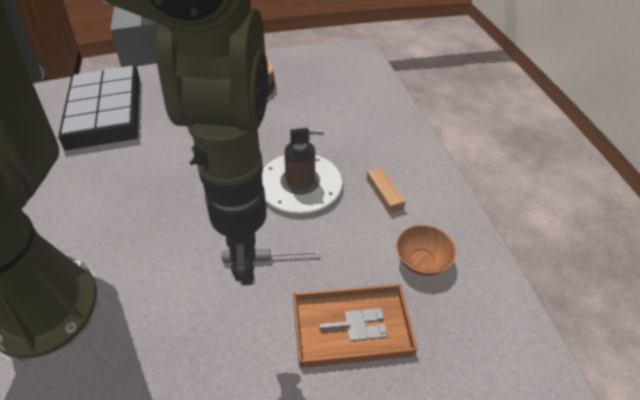

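View pics/wrist15.png

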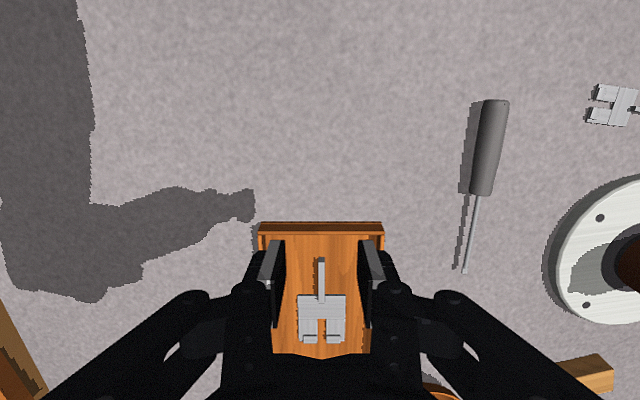

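View pics/top15.png

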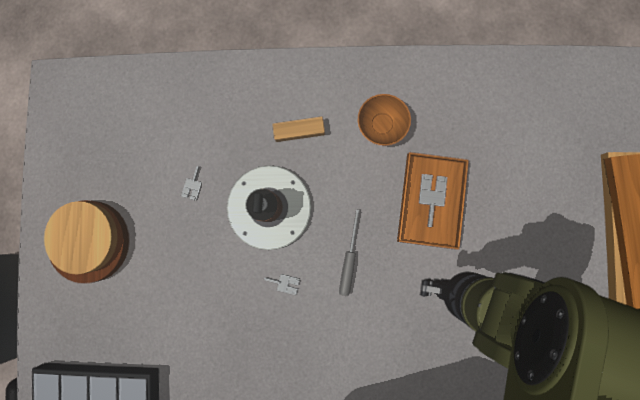

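```bash
python3 - <<'E'
from h import *
t=imaging.snapshot('top')['image'].astype(int); a=cv2.imread('pics/top0.png').astype(int)
for n,(x0,y0,x1,y1) in {'bowl':(350,85,420,155),'driver':(330,200,370,300),'offcut':(265,110,335,150)}.items():
    print(n,np.abs(t-a)[y0:y1,x0:x1].max(2).__gt__(40).sum())
d=imaging.snapshot('side');c=imaging.snapshot('top')
cv2.imwrite('pics/k16.png',np.hstack([cv2.resize(d['image'][120:180,270:330],(390,390),interpolation=cv2.INTER_CUBIC),cv2.resize(c['image'][180:240,240:300],(390,390),interpolation=cv2.INTER_CUBIC)]))
E
```

```text
bowl 0
driver 0
offcut 0
```

View pics/k16.png

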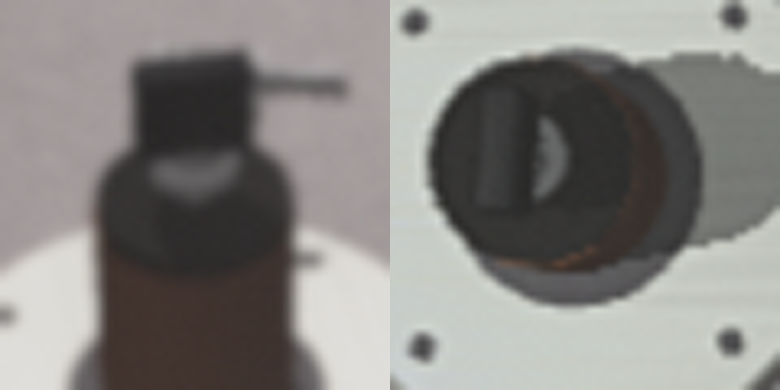

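```bash
python3 -c "
from bench import bot
print(bot.close_job())"
```

```text
the job is handed in; nothing more can be done
None
```

The job is done and handed in at about 23.5 s of robot time. `close_job` gives no verdict, so what follows rests on my own readings.

- **Knob:** I turned it about 2.9 rad clockwise in one grasp until it met the stop. The torque at the wrist peaked at 0.68 N m and held at 0.65 N m, inside the 0.4 to 1.25 N m range. After release the bar still lay at the angle where I left it. I did not measure its height separately.
- **Plate:** I gripped it by the fin. Closing the gripper pushed down on the fin with about 6 N, so I eased that to zero before pulling. It slid out level about 77 mm, with every reading under about 2 N, then I lifted it and laid it in the middle of the tray. As I set it down it pressed on the tray floor with about 6 N.
- **Final pictures:** The plate lies flat in the tray, and the gripper is open and touching nothing. The bowl, screwdriver and offcut show no changed pixels against the first top picture.
- **Disagreements:** The wrist torque while turning averaged about 0.08 N m against the stated 0.12 N m friction, so the true torque at the stop may be slightly higher than read. The first automatic circle fits of the table were poor, so I used its bolt holes, and the plate and knob outlines, to find the axis.

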